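Load the workshop tumbler from the turntable and start it

TASK

Put all the small wooden blocks and round feet from the free-spinning turntable into the tumbler's tip tray, then lift the tray steeply by its bar to tip them all into the hopper, and lower the tray back to level under control, without letting it fall. When everything is in the hopper and the tray is down, throw the toggle switch fully over to start the tumbler. Leave the glue jar standing on the turntable and do not disturb the other things on the bench.

Things in the scene. Friction and masses are not known exactly. Their poses are not given: they have to be found in the camera images.
- turntable_top (a point): centre of the upper face of the turntable: a round dark rubber-faced disc with a short white mark near its rim, 280 mm across, its top 45 mm and its underside 20 mm above the bench, on a steel foot that is fixed to the bench. The disc turns with almost no friction about its upright centre line, so any sideways touch sets it and what lies on it turning. The point itself does not turn
- glue_jar: closed glue jar, 46 mm across and 55 mm tall, standing on the middle of the turntable; origin at the centre of its underside, z up
- block0: rough pine corner block, 56 x 30 x 30 mm (x, y, z), 20 to 40 g, lying on the turntable about 95 mm from its centre; origin at the centre of its underside, x along its length. May be absent
- block1: rough pine corner block, 56 x 30 x 30 mm (x, y, z), 20 to 40 g, lying on the turntable about 95 mm from its centre; origin at the centre of its underside, x along its length. May be absent
- block2: rough pine corner block, 56 x 30 x 30 mm (x, y, z), 20 to 40 g, lying on the turntable about 95 mm from its centre; origin at the centre of its underside, x along its length. May be absent
- foot0: rough turned pine foot, a plain cylinder 34 mm across and 34 mm tall, 20 to 40 g, standing on the turntable about 95 mm from its centre; origin at the centre of its underside, z along its axis. May be absent
- foot1: rough turned pine foot, a plain cylinder 34 mm across and 34 mm tall, 20 to 40 g, standing on the turntable about 95 mm from its centre; origin at the centre of its underside, z along its axis. May be absent
- foot2: rough turned pine foot, a plain cylinder 34 mm across and 34 mm tall, 20 to 40 g, standing on the turntable about 95 mm from its centre; origin at the centre of its underside, z along its axis. May be absent
- tumbler: bench tumbler (a machine that rounds the edges of wooden parts), fixed to the bench. Origin on the bench under the middle of its tip tray; x points from the tray's bar towards the hopper, y to the left, z up. A solid motor housing 82 mm high lies under the tray (x -105 to 80 mm, y -110 to 110 mm); the hopper follows it (x 80 to 290 mm); a lying drum is fixed behind the hopper. A separate switch box stands on the bench at x -50, y -172 mm
- hopper_in (a point): point on the floor of the hopper, 10 mm above the bench, midway between its sides and 30 mm from the inner face of its wall on the tray's side (170 mm from the far one), axes as the tumbler's. The hopper is an open steel box, inside 200 mm in x and 230 mm in y; its wall on the tray's side ends 90 mm above the bench, the side walls 170 mm and the far wall 190 mm above the bench
- tray_in (a point): centre of the flat floor of the tip tray, 100 mm above the bench when level; moves with the tray, axes as the tumbler's when level. A shallow aluminium pan: flat floor 148 mm (x) by 192 mm (y), walls 40 mm high on the near side and both sides; towards the hopper no wall but a pouring lip that rises at 15 degrees over the next 48 mm to the open edge and stops parts sliding out
- tray_bar (a point): middle of the tray's bar: a round black bar, 14 mm thick and 130 mm long along the tumbler's y, 233 mm from the hinge towards -x and 42 mm above it when the tray is level (137 mm above the bench), 46 mm out from the tray's near wall, carried by two rods at its ends. It moves with the tray
- tray_hinge (a point): middle of the tray's hinge line, which runs along the tumbler's y at the edge of the hopper, 95 mm above the bench; does not move
- tray (a joint): angle of the tip tray in rad: 0 level, growing as its bar is lifted up and over towards the hopper, at most 1.35. Almost no friction: the tray (0.45 kg) falls back when let go. Wooden parts slide out from about 0.8 to 0.95 on
- switch (a joint): angle of the tumbler's toggle switch in rad: 0 off (leaning towards the tumbler's -x), 1.0 on (leaning towards +x). It stays where it is left; moving it takes about 1 N at the tip
- switch_tip (a point): centre of the 26 mm black ball at the end of the switch lever. The lever is a rod 10 mm thick and 80 mm long that pivots 22 mm above the bench on a box 70 x 50 x 25 mm (the pivot lies over the box's middle, axis along the tumbler's y); off, the ball is 38 mm to -x of the pivot, 92 mm above the bench; on, 38 mm to +x
- nail_tin: closed steel tin, 72 mm across, 50 mm tall, standing; origin at the centre of its underside
- sanding_block: cork sanding block, 80 x 50 x 35 mm, lying between the turntable and the tumbler's tray, near the robot; origin at the centre of its underside
There are look-alikes about, which are no part of the job. Leave any orange or turquoise look-alike of the block0 alone. What is shaped like the block1 but orange is not meant.

How it is judged:
On the way, in this order (a step that is already met when the one before it is completed fails the run):
1. all the wooden blocks and feet lie in the level tip tray (x of block0 in the frame of tray_in between -0.08 and 0.115 m and y of block0 in the frame of tray_in between -0.096 and 0.096 m and z of block0 in the frame of tray_in between -0.01 and 0.07 m and x of block1 in the frame of tray_in between -0.08 and 0.115 m and y of block1 in the frame of tray_in between -0.096 and 0.096 m and z of block1 in the frame of tray_in between -0.01 and 0.07 m and x of block2 in the frame of tray_in between -0.08 and 0.115 m and y of block2 in the frame of tray_in between -0.096 and 0.096 m and z of block2 in the frame of tray_in between -0.01 and 0.07 m and x of foot0 in the frame of tray_in between -0.08 and 0.115 m and y of foot0 in the frame of tray_in between -0.096 and 0.096 m and z of foot0 in the frame of tray_in between -0.01 and 0.07 m and x of foot1 in the frame of tray_in between -0.08 and 0.115 m and y of foot1 in the frame of tray_in between -0.096 and 0.096 m and z of foot1 in the frame of tray_in between -0.01 and 0.07 m and x of foot2 in the frame of tray_in between -0.08 and 0.115 m and y of foot2 in the frame of tray_in between -0.096 and 0.096 m and z of foot2 in the frame of tray_in between -0.01 and 0.07 m and value of joint tray below 0.08 rad), for 0.2 s.
2. the tray is tipped up by more than 0.8 rad (value of joint tray above 0.8 rad), for 0.1 s.
3. all blocks and feet are in the hopper and the tray is level again (x of block0 in the frame of hopper_in between -0.032 and 0.172 m and y of block0 in the frame of hopper_in between -0.116 and 0.116 m and z of block0 in the frame of hopper_in between -0.01 and 0.085 m and x of block1 in the frame of hopper_in between -0.032 and 0.172 m and y of block1 in the frame of hopper_in between -0.116 and 0.116 m and z of block1 in the frame of hopper_in between -0.01 and 0.085 m and x of block2 in the frame of hopper_in between -0.032 and 0.172 m and y of block2 in the frame of hopper_in between -0.116 and 0.116 m and z of block2 in the frame of hopper_in between -0.01 and 0.085 m and x of foot0 in the frame of hopper_in between -0.032 and 0.172 m and y of foot0 in the frame of hopper_in between -0.116 and 0.116 m and z of foot0 in the frame of hopper_in between -0.01 and 0.085 m and x of foot1 in the frame of hopper_in between -0.032 and 0.172 m and y of foot1 in the frame of hopper_in between -0.116 and 0.116 m and z of foot1 in the frame of hopper_in between -0.01 and 0.085 m and x of foot2 in the frame of hopper_in between -0.032 and 0.172 m and y of foot2 in the frame of hopper_in between -0.116 and 0.116 m and z of foot2 in the frame of hopper_in between -0.01 and 0.085 m and value of joint tray below 0.06 rad), for 0.2 s.
4. the switch is thrown fully over (value of joint switch above 0.85 rad), for 0.2 s.
At the end, for the whole second after the job is handed in: every wooden block and foot present lies at rest in the hopper, below its rim; the tray is level (under 0.06 rad); the switch is over (above 0.85 rad); the glue jar stands upright on the turntable within 70 mm of its centre (all of step 3 and value of joint switch above 0.85 rad and angle between glue_jar's own z axis and vertical below 0.2 rad and horizontal distance between glue_jar and turntable_top below 0.07 m and height (world z) of glue_jar above 0.035 m and linear speed of each of block0, block1, block2, foot0, foot1, foot2 below 0.05 m/s); the robot touches nothing.
It fails at once if the raised tray is let fall: above 0.4 rad it comes down faster than 3.5 rad/s (velocity of joint tray below -3.5 rad/s and value of joint tray above 0.4 rad).
It fails at once if the glue jar is tipped over (angle between glue_jar's own z axis and vertical above 0.6 rad).
It fails at once if the tin or the sanding block is moved by more than 50 mm (distance of any of nail_tin, sanding_block from where it was at the start of the episode above 0.05 m).
It fails at once if the tin is knocked over (angle between nail_tin's own z axis and vertical above 0.6 rad).
Of block0, block1, block2, foot0, foot1, foot2 only 4 to 6 are there at a start; the rules pass over those that are not, and their reading is None.
At some moment in a run one of block0, block1, block2, foot0, foot1, foot2 may be knocked a few centimetres aside while the robot is not near it.
It also fails if it takes over 210 s, if anything falls off the work surface, if the arm or the gripper's body presses on something with over 40 N, if the wrist force passes 120 N, or if a joint passes its speed limit or range.

ROBOT

A 6-joint arm with a two-finger parallel gripper is mounted at the origin on the work surface. World frame = base frame: x ahead of the robot, y to its left, z up, the work surface at z = 0. Lengths are in m, angles in rad, forces in N, time in s.
With the tool pointing down it reaches from about 0.3 to 0.775 m from the base axis. Payload 14.6 kg.
Tool frame: the origin (TCP) lies at the centre of the arm's flange, where the gripper is bolted on; the fingertips stand 199 mm ahead of it and the grasp point (between the pads) lies ctrl.tcp_to_grasp ahead of it (ctrl.tcp_to_grasp is the distance from the TCP to the grasp point, in m); z points along the fingers, y is the line along which they close (so a half turn about z gives the same grasp; the last joint's range is limited). The gripper opens to 94 mm and grips with 3 to 60 N. Pads are 16 mm wide; open, the fingers measure 119 mm over their backs; the gripper's body (75 mm by 177 mm) begins 78 mm behind the grasp point.
Start: joints at [-1.26, 0.3, 1.521, -0, 1.321, -0.067], TCP at [0.203, -0.511, 0.405] pointing down, gripper open.
Joint ranges: [-3.03, 3.03], [-0.79, 2.21], [0.23, 2.52], [-1.04, 4.18], [0, 3.07], [-2.55, 2.55]. Speed limits (rad/s): [2.22, 2.22, 2.57, 3.14, 3.14, 3.14].

INTERFACE

Orientations are given as [roll, pitch, yaw] about the fixed x, y, z axes, in that order (R = Rz(yaw) Ry(pitch) Rx(roll)).
In Python, from station import ctrl gives the robot as it stands. The module is installed in compiled form; this text tells all that it offers.
- The arm moves only by the shell command python3 -m jog 'ROWS' [OPENING] [FORCE]. ROWS is JSON, a list of rows, each a list of 6 numbers: the shift along the tool's x, y, z in cm, then the turn, a rotation vector about the tool's x, y, z in rad. In form: [[tx, ty, tz, ax, ay, az], ...]. A call has 1 to 8 rows; each row is the pose to reach, as a shift and turn from the pose commanded when the call began, along the tool's axes at that moment; what a row does not reach only later rows make up. A row lasts 1/10 s, in which the tool goes at most 50 mm and 8.59 degrees, less where a joint would pass 70% of its speed; a pose out of reach is approached as far as the arm can. A call with a gripper value outside its range is refused whole. OPENING is the opening in per cent of the stroke, from 0 (shut) to 100 (fully open), set as the call begins (- or left out, the last holds). The fingers move at their own pace and stop on an object; FORCE is the grip in N (left out, the last holds). Time passes only in rows, so rows that repeat a pose let the fingers close. It gives the time, the measured TCP pose, the force, the opening and the grip force at its end, in the units of the state.
- ctrl.get_obs(): the state, without advancing time (a new reading comes with each control period).
- ctrl.camera(name): name is "side" or "top" or "wrist"; returns a dict with "img" (480x640x3 uint8, blue, green, red), "intrinsics" (3x3 intrinsics, pixels), "k1" (the pictures are not rectified: a ray, as slopes to the right and down, at radius r is drawn at 1 + k1 r^2 times it, then the intrinsics apply), "R" (3x3) and "t" (3): a world point X has camera coordinates R X + t. Camera axes: x right, y down, z forward; pixel columns grow to the right and rows downward; lengths in m; the calibration is good to about 2 mm. A picture is of the moment at which its call begins. There is no depth.
- ctrl.hand_in(): hands the job in; it is judged then, once.
The state is a dict: "time_s": time; "qpos": joint angles; "joint_vel": joint speeds; "tau": joint torques, N m; "ee_pos": TCP position; "eef_rot": TCP orientation; "force": force on the tool from outside, world axes, zero at the start; "moment": the same for the moment, N m; "grip_width": finger opening in m; "grip_force": force on a finger pad.
Only numpy, scipy, OpenCV 4.12 (cv2) and the standard library are available. Lean on these libraries where they do the work, as an engineer would, in place of code of your own. Each camera call takes 0.05 s, during which the arm holds its last target. There are 200 camera calls.

## Working session

There is one attempt and no reset: what is moved stays moved. The work goes in short steps, Python scripts to look and compute and a shell command to move; the robot and the scene stay as the last step left them, time stands still between calls to the robot, and variables do not carry over. Pictures are saved under pics/ and viewed, at most 14 in all, crops included, and the job is handed in when it is done.

```bash
ls; mkdir -p pics; cat > h.py <<'E'
import numpy as np, cv2
from station import ctrl
from scipy.spatial.transform import Rotation as Ro
def snap(n,f,crop=None,scale=1):
    c=ctrl.camera(n); np.savez('cam_'+n,K=c["intrinsics"],k1=c["k1"],R=c["R"],t=c["t"]); cv2.imwrite('pics/full_'+f+'.png',c["img"])
    im=c["img"]
    if crop: x0,y0,x1,y1=crop; im=cv2.resize(im[y0:y1,x0:x1],None,fx=scale,fy=scale,interpolation=cv2.INTER_CUBIC)
    cv2.imwrite('pics/'+f+'.png',im); return c
def load(n): return np.load('cam_'+n+'.npz')
def px2w(n,u,v,z):
    c=load(n); K=c['K']; d=np.array([[K[0,0],K[0,2]],[K[1,1],K[1,2]]])
    xd=np.array([(u-K[0,2])/K[0,0],(v-K[1,2])/K[1,1]]); x=xd.copy()
    for _ in range(30): x=xd/(1+c['k1']*(x@x))
    R=c['R']; o=-R.T@c['t']; r=R.T@np.array([x[0],x[1],1]); s=(z-o[2])/r[2]; return o+s*r
def w2px(n,X):
    c=load(n); K=c['K']; p=c['R']@np.array(X)+c['t']; x=p[:2]/p[2]; x=x*(1+c['k1']*(x@x)); return K[0,0]*x[0]+K[0,2],K[1,1]*x[1]+K[1,2]
def rows(target,rot=None):
    "shift in tool axes (cm) and rotvec from the current measured pose"
    o=ctrl.get_obs(); R0=Ro.from_euler('xyz',o['eef_rot']); d=R0.inv().apply(np.array(target)-o['ee_pos'])*100
    rv=(R0.inv()*Ro.from_euler('xyz',rot)).as_rotvec() if rot is not None else np.zeros(3)
    return np.round(d,2),np.round(rv,3)
E
python3 - <<'E'
from h import *
o=ctrl.get_obs(); print({k:np.round(v,3) for k,v in o.items()},ctrl.tcp_to_grasp)
for n in("side","top"): 
    c=snap(n,n+'0'); print(n,c["intrinsics"],c["k1"],-c["R"].T@c["t"],c['R'][2])
E
```

```text
pics
{'time_s': np.float64(0.0), 'qpos': array([-1.26 ,  0.3  ,  1.522,  0.   ,  1.321, -0.067]), 'joint_vel': array([ 0.001, -0.001,  0.001, -0.001,  0.   ,  0.001]), 'tau': array([ 2.0000e-03, -5.3180e+01, -3.5274e+01,  7.1000e-02,  2.4000e-02,
       -0.0000e+00]), 'ee_pos': array([ 0.203, -0.511,  0.404]), 'eef_rot': array([-3.14 , -0.   ,  0.378]), 'force': array([-0.099,  0.477,  0.72 ]), 'moment': array([-0.021,  0.008, -0.001]), 'grip_force': np.float64(0.0), 'grip_width': np.float64(0.094)} 0.1804
side [[580.82872882   0.         318.15820026]
 [  0.         580.82872882 240.56641314]
 [  0.           0.           1.        ]] -0.19147079912470705 [0.36282598 0.88496092 0.76120928] [ 0.13176202 -0.79732745 -0.58898872]
top [[534.50734305   0.         325.03966181]
 [  0.         534.50734305 235.07567467]
 [  0.           0.           1.        ]] -0.08503116429330865 [ 0.31695154 -0.00130072  1.21317293] [ 0.17416971  0.00667968 -0.98469299]
```

View pics/top0.png

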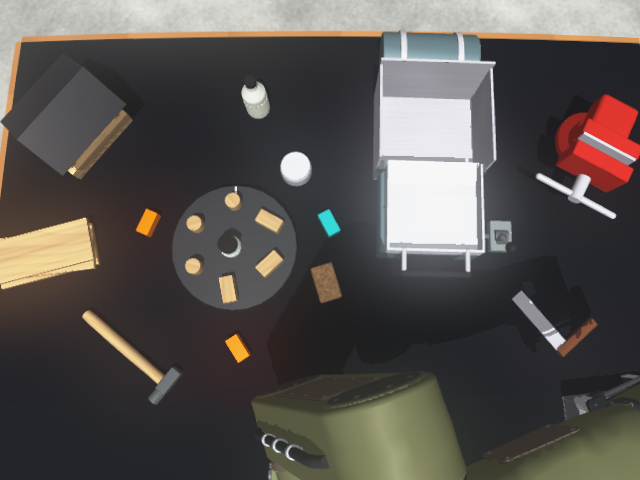

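View pics/side0.png

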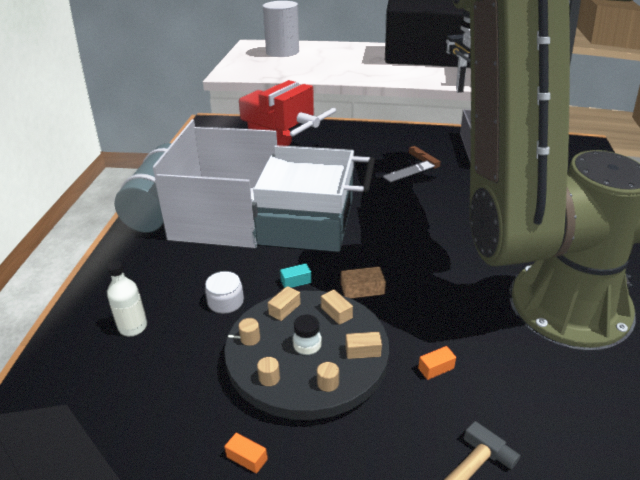

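Top view: pine blocks at about (268,220), (269,263) and (228,289), and pine feet at (233,200), (194,223) and (193,266). All six are on the disc, whose centre is near (234,247). The orange pieces at (148,222) and (237,348) and the turquoise one at (329,222) are look-alikes lying on the bench, so they are out. The tumbler is at upper right, with its bar near (436,270) and the switch near (502,237). I'll confirm with enlarged crops.

```bash
python3 - <<'E'
from h import *
im=cv2.imread('pics/full_top0.png')
cv2.imwrite('pics/c1.png',cv2.resize(im[175:325,160:340],None,fx=4,fy=4,interpolation=cv2.INTER_CUBIC))
cv2.imwrite('pics/c2.png',cv2.resize(im[140:285,365:525],None,fx=4,fy=4,interpolation=cv2.INTER_CUBIC))
E
```

```text
(no output)
```

View pics/c1.png

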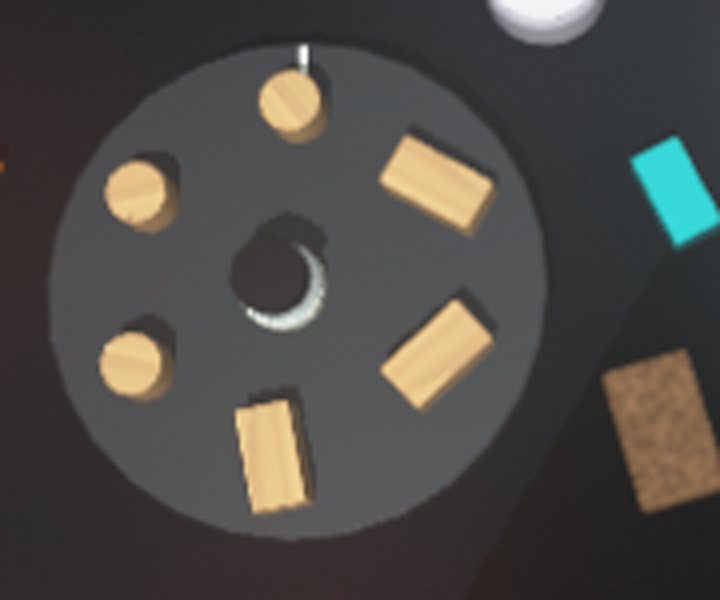

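View pics/c2.png

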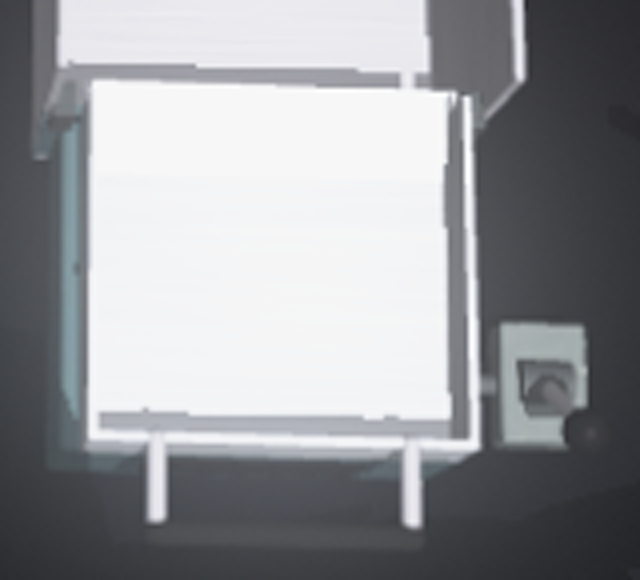

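The crop confirms three pine blocks with top centres at crop (437,181), (438,355) and (272,456), and three feet at (290,101), (136,192) and (132,364). The tray's near rim corners are at (88,440) and (478,445), the rod ends at (156,520) and (412,525), and the switch ball at (587,430).

```bash
cat > det.py <<'E'
from h import *
def parts(img,zb=0.075,zf=0.079):
    hsv=cv2.cvtColor(img,cv2.COLOR_BGR2HSV); c0=px2w('top',160+297/4,175+292/4,.045)[:2]
    m=cv2.inRange(hsv,(8,50,130),(25,150,255)); m[:,:165]=0;m[:,305:]=0;m[:175]=0;m[320:]=0
    out=[]
    for k in cv2.findContours(m,cv2.RETR_EXTERNAL,cv2.CHAIN_APPROX_NONE)[0]:
        if cv2.contourArea(k)<60: continue
        P=np.array([px2w('top',*p[0],zb)[:2] for p in k]); (c,s,a)=cv2.minAreaRect((P*1e4).astype(np.float32))
        b=cv2.boxPoints((c,s,a)); e=[b[1]-b[0],b[2]-b[1]]; e=max(e,key=np.linalg.norm); yaw=np.arctan2(e[1],e[0])
        (u,v)=k[:,0].mean(0); out.append((np.round(np.array(c)/1e4,4),np.round(np.array(s)/1e4,3),round(float(yaw),2),(round(u),round(v)),round(float(np.linalg.norm(np.array(c)/1e4-c0)),3)))
    return out
E
python3 - <<'E'
from det import *
im=cv2.imread('pics/full_top0.png')
for p in parts(im): print(p)
f=lambda u,v,z:np.round(px2w('top',365+u/4,140+v/4,z),4)
print('disc c',px2w('top',160+297/4,175+292/4,.045))
print('rim',f(88,440,.14),f(478,445,.14)); print('rods',f(156,520,.137),f(412,525,.137)); print('bar',f(285,535,.137))
print('lip',f(92,82,.113),f(447,92,.113)); print('floor near',f(98,415,.1),f(450,420,.1))
print('ball',f(587,430,.092)); print('box',[f(u,v,.025) for u,v in((502,322),(585,325),(587,445),(500,445))])
E
```

```text
(array([0.4011, 0.215 ]), array([0.058, 0.031]), 0.25, (227, 289), 0.093)
(array([0.4496, 0.2919]), array([0.035, 0.033]), 0.01, (193, 266), 0.095)
(array([0.4563, 0.1269]), array([0.033, 0.057]), -0.81, (269, 263), 0.089)
(array([0.5428, 0.2941]), array([0.038, 0.033]), 0.05, (194, 224), 0.099)
(array([0.5507, 0.1295]), array([0.058, 0.033]), 1.08, (269, 220), 0.097)
(array([0.5946, 0.2112]), array([0.039, 0.031]), 0.03, (232, 201), 0.101)
disc c [0.49373879 0.20784889 0.045     ]
rim [ 0.4765 -0.1199  0.14  ] [ 0.4744 -0.3195  0.14  ]
rods [ 0.4361 -0.1542  0.137 ] [ 0.4338 -0.2846  0.137 ]
bar [ 0.4286 -0.2195  0.137 ]
lip [ 0.6747 -0.1283  0.113 ] [ 0.6706 -0.3203  0.113 ]
floor near [ 0.4958 -0.1299  0.1   ] [ 0.4937 -0.317   0.1   ]
ball [ 0.4897 -0.3933  0.092 ]
box [array([ 0.5623, -0.3709,  0.025 ]), array([ 0.5608, -0.419 ,  0.025 ]), array([ 0.4914, -0.4163,  0.025 ]), array([ 0.4913, -0.3662,  0.025 ])]
```

```bash
cat >> h.py <<'E'
def plan(*W):
    "W: (x,y,z,psi) waypoints, tool down; prints shift cm/turn per waypoint from the last one, and rows needed"
    o=ctrl.get_obs(); p=np.array(o['ee_pos']); R=Ro.from_euler('xyz',o['eef_rot'])
    for w in W:
        T=Ro.from_euler('xyz',[np.pi,0,w[3]]); d=R.inv().apply(np.array(w[:3])-p)*100; rv=(R.inv()*T).as_rotvec()
        print(w,'->',np.round(d,1),np.round(rv,2),'rows',int(np.ceil(max(np.linalg.norm(d)/5,np.linalg.norm(rv)/.15)))); p=np.array(w[:3]);R=T
E
python3 - <<'E'
from h import *
plan((.30,-.15,.40,.3),(.401,.215,.34,.25),(.401,.215,.25,.25),(.401,.215,.36,.25),(.45,.02,.40,.75),(.522,-.1625,.36,1.56),(.522,-.1625,.308,1.56))
E
```

```text
(0.3, -0.15, 0.4, 0.3) -> [ 22.4 -30.    0.4] [-0.   -0.    0.08] rows 8
(0.401, 0.215, 0.34, 0.25) -> [ 20.4 -31.9   6. ] [ 0.   -0.    0.05] rows 8
(0.401, 0.215, 0.25, 0.25) -> [ 0. -0.  9.] [0. 0. 0.] rows 2
(0.401, 0.215, 0.36, 0.25) -> [  0.   0. -11.] [0. 0. 0.] rows 3
(0.45, 0.02, 0.4, 0.75) -> [-0.1 20.1 -4. ] [ 0.   0.  -0.5] rows 5
(0.522, -0.1625, 0.36, 1.56) -> [-7.2 18.3  4. ] [ 0.    0.   -0.81] rows 6
(0.522, -0.1625, 0.308, 1.56) -> [ 0.  -0.   5.2] [0. 0. 0.] rows 2
```

```bash
python3 -m jog '[[22.4,-30,0.4,0,0,0.08],[22.4,-30,0.4,0,0,0.08],[22.4,-30,0.4,0,0,0.08],[22.4,-30,0.4,0,0,0.08],[22.4,-30,0.4,0,0,0.08],[22.4,-30,0.4,0,0,0.08],[22.4,-30,0.4,0,0,0.08],[22.4,-30,0.4,0,0,0.08]]' 64 15
python3 -m jog '[[20.4,-31.9,6,0,0,0.05],[20.4,-31.9,6,0,0,0.05],[20.4,-31.9,6,0,0,0.05],[20.4,-31.9,6,0,0,0.05],[20.4,-31.9,6,0,0,0.05],[20.4,-31.9,6,0,0,0.05],[20.4,-31.9,6,0,0,0.05],[20.4,-31.9,6,0,0,0.05]]'
python3 - <<'E'
from h import *
snap('wrist','w0')
plan((.401,.215,.34,.25))
E
```

```text
time_s: 0.9
ee_pos: [0.3004, -0.147, 0.4006]
eef_rot: [-3.142, -0.0, 0.3]
force: [0.5, -0.2, 0.1]
grip_width: 0.0599
grip_force: 0.0
time_s: 1.7
ee_pos: [0.4018, 0.2179, 0.3398]
eef_rot: [-3.142, 0.001, 0.25]
force: [-0.0, -1.0, -0.1]
grip_width: 0.0601
grip_force: 0.0
(0.401, 0.215, 0.34, 0.25) -> [-0.3  0.5 -0.1] [-0.  0.  0.] rows 1
```

View pics/w0.png

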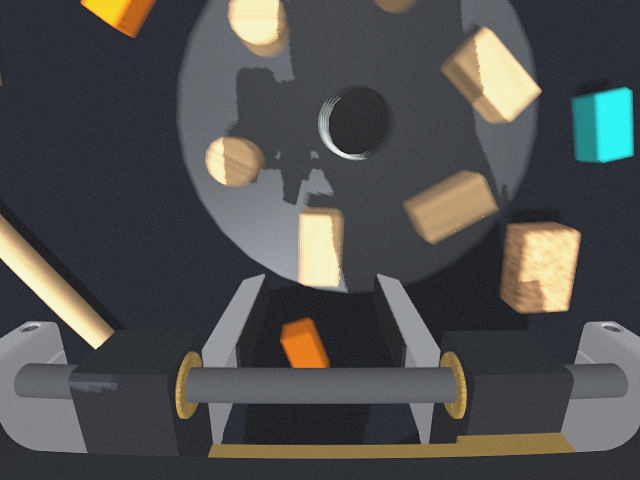

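The wrist view shows the block at (321,247), centred between the fingers with its sides parallel to them. Descending now.

```bash
python3 -c "
from h import *
print(px2w('wrist',320,240,.075))"
python3 -m jog '[[-0.2,0.2,9,0,0,0],[-0.2,0.2,9,0,0,0],[-0.2,0.2,9,0,0,0]]'
python3 -m jog '[[0,0,0,0,0,0],[0,0,0,0,0,0],[0,0,0,0,0,0],[0,0,0,0,0,0],[0,0,0,0,0,0]]' 10 15
python3 -m jog '[[0,0,-11,0,0,0],[0,0,-11,0,0,0],[0,0,-11,0,0,0],[0,0,-11,0,0,0]]'
```

```text
[0.41205873 0.22100097 0.075     ]
time_s: 2.05
ee_pos: [0.3998, 0.2123, 0.2473]
eef_rot: [3.141, 0.005, 0.248]
force: [0.2, -0.3, 0.5]
grip_width: 0.0604
grip_force: 0.0
time_s: 2.55
ee_pos: [0.4005, 0.2127, 0.2512]
eef_rot: [-3.141, -0.001, 0.248]
force: [-1.1, -0.2, 5.8]
grip_width: 0.03
grip_force: 15.0
time_s: 2.95
ee_pos: [0.4004, 0.2126, 0.3621]
eef_rot: [-3.141, -0.003, 0.248]
force: [0.6, -0.3, -1.1]
grip_width: 0.03
grip_force: 15.0
```

```bash
python3 -m jog '[[-0.1,20.1,-4,0,0,-0.5],[-0.1,20.1,-4,0,0,-0.5],[-0.1,20.1,-4,0,0,-0.5],[-0.1,20.1,-4,0,0,-0.5],[-0.1,20.1,-4,0,0,-0.5]]'
python3 -m jog '[[-7.2,18.3,4,0,0,-0.81],[-7.2,18.3,4,0,0,-0.81],[-7.2,18.3,4,0,0,-0.81],[-7.2,18.3,4,0,0,-0.81],[-7.2,18.3,4,0,0,-0.81],[-7.2,18.3,4,0,0,-0.81],[-7.2,18.3,4,0,0,-0.81]]'
python3 - <<'E'
from h import *
from det import parts
c=snap('top','top1')
for p in parts(c["img"]): print(p)
plan((.522,-.1625,.308,1.56))
E
```

```text
time_s: 3.45
ee_pos: [0.4489, 0.0151, 0.3992]
eef_rot: [-3.14, 0.002, 0.751]
force: [0.8, 0.7, -0.2]
grip_width: 0.0299
grip_force: 15.0
time_s: 4.15
ee_pos: [0.5203, -0.166, 0.3582]
eef_rot: [-3.138, -0.001, 1.558]
force: [1.0, 0.4, -0.5]
grip_width: 0.0297
grip_force: 15.0
(array([0.4452, 0.2895]), array([0.035, 0.033]), 0.04, (194, 268), 0.095)
(array([0.4608, 0.1248]), array([0.028, 0.053]), -0.77, (270, 261), 0.089)
(array([0.5385, 0.295 ]), array([0.039, 0.035]), 0.05, (193, 225), 0.098)
(array([0.5535, 0.132 ]), array([0.059, 0.034]), 1.13, (268, 219), 0.097)
(array([0.5934, 0.2155]), array([0.041, 0.031]), 0.04, (230, 201), 0.1)
(0.522, -0.1625, 0.308, 1.56) -> [0.3 0.2 5.1] [-0. -0. -0.] rows 2
```

View pics/top1.png

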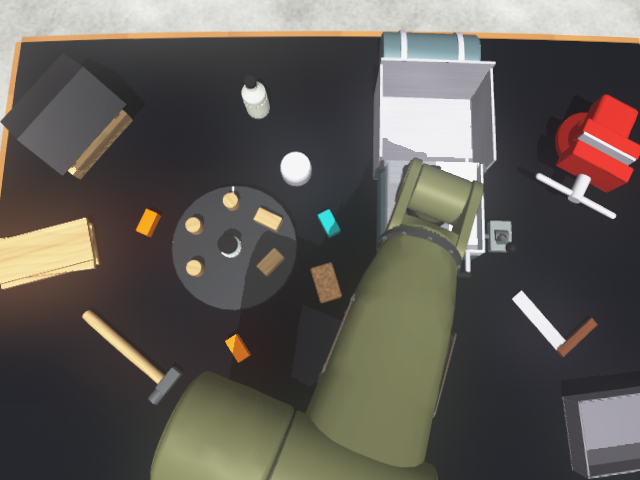

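Only 5 parts remain on the disc and the block is held. The disc turned by about 0.05 rad. Placing the block now.

```bash
python3 -m jog '[[0.2,0.1,5,0,0,0],[0.2,0.1,5,0,0,0],[0.2,0.1,5,0,0,0]]'
python3 -m jog '[[0,0,0,0,0,0],[0,0,0,0,0,0]]' 46
python3 -m jog '[[0,0,-6,0,0,0],[0,0,-6,0,0,0]]'
python3 - <<'E'
from det import *
c=snap('top','top2')
for p in parts(c["img"]): print(p)
print(ctrl.get_obs()['time_s'])
plan((.45,0.02,.40,2.0),(.461,.125,.34,2.36),(.461,.125,.25,2.36),(.461,.125,.36,2.36),(.5,-.02,.39,1.9),(.522,-.2225,.36,1.56),(.522,-.2225,.308,1.56))
E
```

```text
time_s: 4.5
ee_pos: [0.5213, -0.1632, 0.31]
eef_rot: [-3.139, -0.001, 1.556]
force: [0.3, 0.1, -0.2]
grip_width: 0.0302
grip_force: 15.0
time_s: 4.7
ee_pos: [0.5215, -0.1635, 0.3117]
eef_rot: [3.14, 0.0, 1.557]
force: [-0.0, 0.4, -0.2]
grip_width: 0.0416
grip_force: 0.0
time_s: 4.9
ee_pos: [0.5217, -0.1637, 0.3759]
eef_rot: [3.135, 0.002, 1.557]
force: [-0.6, -0.3, 0.8]
grip_width: 0.0433
grip_force: 0.0
(array([0.4452, 0.2895]), array([0.035, 0.033]), 0.04, (194, 268), 0.095)
(array([0.4608, 0.1248]), array([0.028, 0.053]), -0.77, (270, 261), 0.089)
(array([0.5385, 0.295 ]), array([0.039, 0.035]), 0.05, (193, 225), 0.098)
(array([0.5535, 0.132 ]), array([0.059, 0.034]), 1.13, (268, 219), 0.097)
(array([0.5934, 0.2155]), array([0.041, 0.031]), 0.04, (230, 201), 0.1)
4.95
(0.45, 0.02, 0.4, 2.0) -> [18.3 -7.4 -2.5] [ 0.01  0.   -0.44] rows 4
(0.461, 0.125, 0.34, 2.36) -> [9.1 5.4 6. ] [ 0.    0.   -0.36] rows 3
(0.461, 0.125, 0.25, 2.36) -> [ 0. -0.  9.] [0. 0. 0.] rows 2
(0.461, 0.125, 0.36, 2.36) -> [ -0.   0. -11.] [0. 0. 0.] rows 3
(0.5, -0.02, 0.39, 1.9) -> [-13.   -7.5  -3. ] [-0.   -0.    0.46] rows 4
(0.522, -0.2225, 0.36, 1.56) -> [-19.9  -4.5   3. ] [-0.   -0.    0.34] rows 5
(0.522, -0.2225, 0.308, 1.56) -> [ 0.  -0.   5.2] [0. 0. 0.] rows 2
```

```bash
python3 -m jog '[[18.3,-7.4,-2.5,0,0,-0.44],[18.3,-7.4,-2.5,0,0,-0.44],[18.3,-7.4,-2.5,0,0,-0.44],[18.3,-7.4,-2.5,0,0,-0.44],[18.3,-7.4,-2.5,0,0,-0.44]]' 64 15
python3 -m jog '[[9.1,5.4,6,0,0,-0.36],[9.1,5.4,6,0,0,-0.36],[9.1,5.4,6,0,0,-0.36],[9.1,5.4,6,0,0,-0.36],[9.1,5.4,6,0,0,-0.36]]'
python3 -m jog '[[0,0,9,0,0,0],[0,0,9,0,0,0],[0,0,9,0,0,0]]'
python3 -m jog '[[0,0,0,0,0,0],[0,0,0,0,0,0],[0,0,0,0,0,0],[0,0,0,0,0,0],[0,0,0,0,0,0]]' 10 15
python3 -m jog '[[0,0,-11,0,0,0],[0,0,-11,0,0,0],[0,0,-11,0,0,0],[0,0,-11,0,0,0]]'
```

```text
time_s: 5.45
ee_pos: [0.4481, 0.024, 0.3963]
eef_rot: [3.14, 0.0, 2.002]
force: [-0.2, -0.6, -0.1]
grip_width: 0.06
grip_force: 0.0
time_s: 5.95
ee_pos: [0.4614, 0.125, 0.3356]
eef_rot: [-3.141, -0.0, 2.356]
force: [0.9, -1.0, 0.2]
grip_width: 0.0601
grip_force: 0.0
time_s: 6.25
ee_pos: [0.4621, 0.124, 0.2457]
eef_rot: [3.14, 0.002, 2.355]
force: [-0.3, -0.8, -0.5]
grip_width: 0.0597
grip_force: 0.0
time_s: 6.75
ee_pos: [0.4613, 0.1254, 0.2459]
eef_rot: [3.141, 0.0, 2.358]
force: [-0.9, -0.8, 3.2]
grip_width: 0.0299
grip_force: 14.9
time_s: 7.15
ee_pos: [0.4612, 0.1256, 0.357]
eef_rot: [3.139, 0.002, 2.358]
force: [-0.8, -0.5, -0.7]
grip_width: 0.03
grip_force: 14.9
```

```bash
python3 -m jog '[[-13,-7.5,-3.3,0,0,0.46],[-13,-7.5,-3.3,0,0,0.46],[-13,-7.5,-3.3,0,0,0.46],[-13,-7.5,-3.3,0,0,0.46],[-13,-7.5,-3.3,0,0,0.46]]'
python3 -m jog '[[-19.9,-4.5,3,0,0,0.34],[-19.9,-4.5,3,0,0,0.34],[-19.9,-4.5,3,0,0,0.34],[-19.9,-4.5,3,0,0,0.34],[-19.9,-4.5,3,0,0,0.34],[-19.9,-4.5,3,0,0,0.34]]'
python3 -m jog '[[0,0,5.3,0,0,0],[0,0,5.3,0,0,0],[0,0,5.3,0,0,0]]'
python3 -m jog '[[0,0,0,0,0,0],[0,0,0,0,0,0]]' 46
python3 -m jog '[[0,0,-6,0,0,0],[0,0,-6,0,0,0],[0,0,-6,0,0,0]]'
python3 - <<'E'
from det import *
c=snap('top','top3')
for p in parts(c["img"]): print(p)
x,y,b=[(p[0][0],p[0][1],p[2]) for p in parts(c["img"]) if p[0][0]>.5 and p[0][1]<.18][0]
plan((.5,0.02,.39,1.56),(x,y,.34,b),(x,y,.25,b),(x,y,.36,b),(.51,-.02,.39,1.56),(.522,-.2825,.36,1.56),(.522,-.2825,.305,1.56))
E
```

```text
time_s: 7.65
ee_pos: [0.5004, -0.0202, 0.3868]
eef_rot: [-3.139, -0.001, 1.896]
force: [-0.5, 0.2, -1.5]
grip_width: 0.0299
grip_force: 14.9
time_s: 8.25
ee_pos: [0.5218, -0.222, 0.3567]
eef_rot: [-3.139, -0.001, 1.558]
force: [0.7, -0.1, -0.1]
grip_width: 0.0301
grip_force: 14.9
time_s: 8.55
ee_pos: [0.5219, -0.2207, 0.3056]
eef_rot: [-3.14, -0.001, 1.56]
force: [-0.3, 0.6, 0.0]
grip_width: 0.0302
grip_force: 15.0
time_s: 8.75
ee_pos: [0.522, -0.2218, 0.3074]
eef_rot: [3.14, 0.001, 1.559]
force: [0.3, 0.1, -0.0]
grip_width: 0.0417
grip_force: 0.0
time_s: 9.05
ee_pos: [0.5217, -0.2222, 0.3685]
eef_rot: [3.137, 0.002, 1.558]
force: [0.2, -0.5, -0.5]
grip_width: 0.0431
grip_force: 0.0
(array([0.4451, 0.2884]), array([0.035, 0.035]), 0.05, (194, 269), 0.094)
(array([0.5374, 0.2949]), array([0.037, 0.035]), 0.05, (193, 226), 0.097)
(array([0.5547, 0.1334]), array([0.059, 0.033]), 1.11, (267, 218), 0.096)
(array([0.5924, 0.2177]), array([0.039, 0.031]), 0.04, (229, 201), 0.099)
(0.5, 0.02, 0.39, 1.56) -> [24.2 -2.5 -2.4] [ 0.  0. -0.] rows 5
(np.float64(0.5547), np.float64(0.1334), 0.34, 1.11) -> [11.4  5.3  5. ] [ 0.   -0.    0.45] rows 3
(np.float64(0.5547), np.float64(0.1334), 0.25, 1.11) -> [ 0. -0.  9.] [0. 0. 0.] rows 2
(np.float64(0.5547), np.float64(0.1334), 0.36, 1.11) -> [  0.   0. -11.] [0. 0. 0.] rows 3
(0.51, -0.02, 0.39, 1.56) -> [-15.7   2.8  -3. ] [ 0.    0.   -0.45] rows 4
(0.522, -0.2825, 0.36, 1.56) -> [-26.2   1.5   3. ] [0. 0. 0.] rows 6
(0.522, -0.2825, 0.305, 1.56) -> [ 0.  -0.   5.5] [0. 0. 0.] rows 2
```

```bash
python3 -m jog '[[24.2,-2.5,-2.4,0,0,0],[24.2,-2.5,-2.4,0,0,0],[24.2,-2.5,-2.4,0,0,0],[24.2,-2.5,-2.4,0,0,0],[24.2,-2.5,-2.4,0,0,0],[24.2,-2.5,-2.4,0,0,0]]' 64 15
python3 -m jog '[[11.4,5.3,5,0,0,0.45],[11.4,5.3,5,0,0,0.45],[11.4,5.3,5,0,0,0.45],[11.4,5.3,5,0,0,0.45],[11.4,5.3,5,0,0,0.45]]'
python3 -m jog '[[0,0,8.9,0,0,0],[0,0,8.9,0,0,0],[0,0,8.9,0,0,0]]'
python3 -m jog '[[0,0,0,0,0,0],[0,0,0,0,0,0],[0,0,0,0,0,0],[0,0,0,0,0,0],[0,0,0,0,0,0]]' 10 15
python3 -m jog '[[0,0,-11,0,0,0],[0,0,-11,0,0,0],[0,0,-11,0,0,0],[0,0,-11,0,0,0]]'
python3 -m jog '[[-15.7,2.8,-3,0,0,-0.45],[-15.7,2.8,-3,0,0,-0.45],[-15.7,2.8,-3,0,0,-0.45],[-15.7,2.8,-3,0,0,-0.45],[-15.7,2.8,-3,0,0,-0.45]]'
python3 -m jog '[[-26.2,1.5,3,0,0,0],[-26.2,1.5,3,0,0,0],[-26.2,1.5,3,0,0,0],[-26.2,1.5,3,0,0,0],[-26.2,1.5,3,0,0,0],[-26.2,1.5,3,0,0,0],[-26.2,1.5,3,0,0,0]]'
```

```text
time_s: 9.7
ee_pos: [0.4991, 0.0239, 0.3892]
eef_rot: [-3.141, -0.001, 1.562]
force: [0.0, -0.1, -0.1]
grip_width: 0.0603
grip_force: 0.0
time_s: 10.2
ee_pos: [0.5543, 0.1331, 0.3381]
eef_rot: [-3.14, 0.002, 1.11]
force: [0.1, 0.3, 0.5]
grip_width: 0.0607
grip_force: 0.0
time_s: 10.5
ee_pos: [0.5536, 0.1316, 0.2474]
eef_rot: [-3.138, 0.003, 1.108]
force: [0.2, -0.3, 0.7]
grip_width: 0.0602
grip_force: 0.0
time_s: 11.0
ee_pos: [0.5544, 0.1333, 0.2514]
eef_rot: [3.141, -0.001, 1.108]
force: [0.1, -1.7, 5.0]
grip_width: 0.03
grip_force: 15.0
time_s: 11.4
ee_pos: [0.5543, 0.1334, 0.3625]
eef_rot: [3.139, -0.002, 1.108]
force: [-1.1, 0.1, -0.4]
grip_width: 0.0296
grip_force: 15.0
time_s: 11.9
ee_pos: [0.5086, -0.0217, 0.3895]
eef_rot: [-3.14, 0.0, 1.556]
force: [0.8, 0.4, -0.7]
grip_width: 0.03
grip_force: 15.0
time_s: 12.6
ee_pos: [0.521, -0.2827, 0.3583]
eef_rot: [-3.139, -0.002, 1.555]
force: [0.3, 0.3, 0.5]
grip_width: 0.03
grip_force: 15.0
```

```bash
python3 -m jog '[[0,0,5,0,0,0],[0,0,5,0,0,0],[0,0,5,0,0,0]]'
python3 -m jog '[[0,0,0,0,0,0],[0,0,0,0,0,0]]' 46
python3 -m jog '[[0,0,-6,0,0,0],[0,0,-6,0,0,0],[0,0,-6,0,0,0]]'
python3 - <<'E'
from det import *
c=snap('top','top4')
P=parts(c["img"])
for p in P: print(p)
x,y=max([p[0] for p in P],key=lambda q:q[0]); x+=.002;y+=.002
plan((.52,0.,.39,1.56),(x,y,.35,1.56),(x,y,.25,1.56),(x,y,.36,1.56),(.51,-.02,.39,1.56),(.592,-.1625,.36,1.56),(.592,-.1625,.308,1.56))
E
```

```text
time_s: 12.9
ee_pos: [0.5213, -0.2803, 0.3105]
eef_rot: [-3.14, -0.001, 1.559]
force: [-0.3, 0.1, 0.4]
grip_width: 0.0301
grip_force: 15.0
time_s: 13.1
ee_pos: [0.5211, -0.2813, 0.312]
eef_rot: [3.14, 0.001, 1.558]
force: [0.5, 0.0, 0.9]
grip_width: 0.0418
grip_force: 0.0
time_s: 13.4
ee_pos: [0.5209, -0.2817, 0.3735]
eef_rot: [3.137, 0.002, 1.558]
force: [-0.4, -0.6, -0.4]
grip_width: 0.0436
grip_force: 0.0
(array([0.4452, 0.2884]), array([0.035, 0.035]), 0.05, (194, 268), 0.094)
(array([0.538 , 0.2933]), array([0.04 , 0.034]), 0.81, (193, 226), 0.096)
(array([0.5941, 0.215 ]), array([0.039, 0.033]), 0.8, (230, 201), 0.101)
(0.52, 0.0, 0.39, 1.56) -> [28.2 -0.4 -1.9] [ 0.  0. -0.] rows 6
(np.float64(0.5961), np.float64(0.217), 0.35, 1.56) -> [21.8  7.4  4. ] [0. 0. 0.] rows 5
(np.float64(0.5961), np.float64(0.217), 0.25, 1.56) -> [ 0. -0. 10.] [0. 0. 0.] rows 2
(np.float64(0.5961), np.float64(0.217), 0.36, 1.56) -> [  0.   0. -11.] [0. 0. 0.] rows 3
(0.51, -0.02, 0.39, 1.56) -> [-23.8  -8.4  -3. ] [0. 0. 0.] rows 6
(0.592, -0.1625, 0.36, 1.56) -> [-14.2   8.4   3. ] [0. 0. 0.] rows 4
(0.592, -0.1625, 0.308, 1.56) -> [ 0.  -0.   5.2] [0. 0. 0.] rows 2
```

```bash
python3 -m jog '[[28.2,-0.4,-1.9,0,0,0],[28.2,-0.4,-1.9,0,0,0],[28.2,-0.4,-1.9,0,0,0],[28.2,-0.4,-1.9,0,0,0],[28.2,-0.4,-1.9,0,0,0],[28.2,-0.4,-1.9,0,0,0],[28.2,-0.4,-1.9,0,0,0]]' 66 15
python3 -m jog '[[21.8,7.4,4,0,0,0],[21.8,7.4,4,0,0,0],[21.8,7.4,4,0,0,0],[21.8,7.4,4,0,0,0],[21.8,7.4,4,0,0,0],[21.8,7.4,4,0,0,0]]'
python3 -m jog '[[0,0,9.8,0,0,0],[0,0,9.8,0,0,0],[0,0,9.8,0,0,0],[0,0,9.8,0,0,0]]'
python3 -m jog '[[0,0,0,0,0,0],[0,0,0,0,0,0],[0,0,0,0,0,0],[0,0,0,0,0,0],[0,0,0,0,0,0]]' 10 15
python3 -m jog '[[0,0,-11,0,0,0],[0,0,-11,0,0,0],[0,0,-11,0,0,0],[0,0,-11,0,0,0]]'
python3 -m jog '[[-23.8,-8.4,-3,0,0,0],[-23.8,-8.4,-3,0,0,0],[-23.8,-8.4,-3,0,0,0],[-23.8,-8.4,-3,0,0,0],[-23.8,-8.4,-3,0,0,0],[-23.8,-8.4,-3,0,0,0]]'
python3 -m jog '[[-14.2,8.4,3,0,0,0],[-14.2,8.4,3,0,0,0],[-14.2,8.4,3,0,0,0],[-14.2,8.4,3,0,0,0],[-14.2,8.4,3,0,0,0],[-14.2,8.4,3,0,0,0]]'
```

```text
time_s: 14.15
ee_pos: [0.5201, 0.0035, 0.3888]
eef_rot: [-3.14, -0.001, 1.562]
force: [0.3, -1.4, 0.8]
grip_width: 0.062
grip_force: 0.0
time_s: 14.75
ee_pos: [0.5977, 0.2199, 0.3465]
eef_rot: [-3.138, 0.001, 1.561]
force: [-1.0, -0.0, 0.3]
grip_width: 0.0618
grip_force: 0.0
time_s: 15.15
ee_pos: [0.5973, 0.2159, 0.2502]
eef_rot: [-3.139, 0.001, 1.557]
force: [-0.5, -0.6, 0.4]
grip_width: 0.0622
grip_force: 0.0
time_s: 15.65
ee_pos: [0.5973, 0.2172, 0.2518]
eef_rot: [3.141, -0.0, 1.558]
force: [-0.1, -0.5, 0.4]
grip_width: 0.0339
grip_force: 15.0
time_s: 16.05
ee_pos: [0.5973, 0.2173, 0.3636]
eef_rot: [3.138, -0.001, 1.558]
force: [0.8, 0.1, -1.7]
grip_width: 0.0337
grip_force: 15.0
time_s: 16.65
ee_pos: [0.5088, -0.0233, 0.3906]
eef_rot: [-3.14, 0.0, 1.554]
force: [0.4, 0.9, 0.3]
grip_width: 0.034
grip_force: 15.0
time_s: 17.25
ee_pos: [0.5923, -0.1621, 0.36]
eef_rot: [-3.139, -0.001, 1.558]
force: [-1.1, -0.2, -0.3]
grip_width: 0.0337
grip_force: 15.0
```

```bash
python3 -m jog '[[0,0,5.1,0,0,0],[0,0,5.1,0,0,0],[0,0,5.1,0,0,0],[0,0,5.1,0,0,0]]'
python3 -m jog '[[0,0,0,0,0,0],[0,0,0,0,0,0]]' 50
python3 -m jog '[[0,0,-6.1,0,0,0],[0,0,-6.1,0,0,0],[0,0,-6.1,0,0,0]]'
python3 - <<'E'
from det import *
c=snap('top','top5')
P=parts(c["img"])
for p in P: print(p)
x,y=max([p[0] for p in P],key=lambda q:q[0]); x+=.002;y+=.002
plan((.53,0.05,.39,1.56),(x,y,.35,1.56),(x,y,.25,1.56),(x,y,.36,1.56),(.52,-.05,.39,1.56),(.592,-.2225,.36,1.56),(.592,-.2225,.308,1.56))
E
```

```text
time_s: 17.65
ee_pos: [0.5925, -0.1621, 0.3124]
eef_rot: [3.14, 0.0, 1.559]
force: [0.4, -0.2, -0.6]
grip_width: 0.0336
grip_force: 15.0
time_s: 17.85
ee_pos: [0.5924, -0.1626, 0.3118]
eef_rot: [3.14, 0.0, 1.558]
force: [0.1, -0.1, 0.3]
grip_width: 0.0454
grip_force: 0.0
time_s: 18.15
ee_pos: [0.5924, -0.1627, 0.3744]
eef_rot: [3.137, 0.001, 1.558]
force: [0.3, 0.2, -0.6]
grip_width: 0.047
grip_force: 0.0
(array([0.4452, 0.2884]), array([0.035, 0.035]), 0.05, (194, 268), 0.094)
(array([0.5385, 0.295 ]), array([0.039, 0.035]), 0.05, (193, 225), 0.098)
(0.53, 0.05, 0.39, 1.56) -> [21.2 -6.5 -1.8] [ 0.  0. -0.] rows 5
(np.float64(0.5405), np.float64(0.297), 0.35, 1.56) -> [24.7  0.8  4. ] [0. 0. 0.] rows 6
(np.float64(0.5405), np.float64(0.297), 0.25, 1.56) -> [ 0. -0. 10.] [0. 0. 0.] rows 2
(np.float64(0.5405), np.float64(0.297), 0.36, 1.56) -> [  0.   0. -11.] [0. 0. 0.] rows 3
(0.52, -0.05, 0.39, 1.56) -> [-34.7  -1.7  -3. ] [0. 0. 0.] rows 7
(0.592, -0.2225, 0.36, 1.56) -> [-17.2   7.4   3. ] [0. 0. 0.] rows 4
(0.592, -0.2225, 0.308, 1.56) -> [ 0.  -0.   5.2] [0. 0. 0.] rows 2
```

```bash
python3 -m jog '[[21.2,-6.5,-1.8,0,0,0],[21.2,-6.5,-1.8,0,0,0],[21.2,-6.5,-1.8,0,0,0],[21.2,-6.5,-1.8,0,0,0],[21.2,-6.5,-1.8,0,0,0],[21.2,-6.5,-1.8,0,0,0]]' 66 15
python3 -m jog '[[24.7,0.8,4,0,0,0],[24.7,0.8,4,0,0,0],[24.7,0.8,4,0,0,0],[24.7,0.8,4,0,0,0],[24.7,0.8,4,0,0,0],[24.7,0.8,4,0,0,0],[24.7,0.8,4,0,0,0]]'
python3 -m jog '[[0,0,9.8,0,0,0],[0,0,9.8,0,0,0],[0,0,9.8,0,0,0],[0,0,9.8,0,0,0]]'
python3 -m jog '[[0,0,0,0,0,0],[0,0,0,0,0,0],[0,0,0,0,0,0],[0,0,0,0,0,0],[0,0,0,0,0,0]]' 10 15
python3 -m jog '[[0,0,-11,0,0,0],[0,0,-11,0,0,0],[0,0,-11,0,0,0],[0,0,-11,0,0,0]]'
python3 -m jog '[[-34.7,-1.7,-3,0,0,0],[-34.7,-1.7,-3,0,0,0],[-34.7,-1.7,-3,0,0,0],[-34.7,-1.7,-3,0,0,0],[-34.7,-1.7,-3,0,0,0],[-34.7,-1.7,-3,0,0,0],[-34.7,-1.7,-3,0,0,0],[-34.7,-1.7,-3,0,0,0]]'
python3 -m jog '[[-17.2,7.4,3,0,0,0],[-17.2,7.4,3,0,0,0],[-17.2,7.4,3,0,0,0],[-17.2,7.4,3,0,0,0],[-17.2,7.4,3,0,0,0],[-17.2,7.4,3,0,0,0]]'
```

```text
time_s: 18.8
ee_pos: [0.5294, 0.0524, 0.3887]
eef_rot: [-3.14, -0.0, 1.561]
force: [-1.2, 0.2, -0.0]
grip_width: 0.0619
grip_force: 0.0
time_s: 19.5
ee_pos: [0.5417, 0.2968, 0.3478]
eef_rot: [-3.139, 0.001, 1.559]
force: [0.4, 0.4, -0.3]
grip_width: 0.062
grip_force: 0.0
time_s: 19.9
ee_pos: [0.542, 0.2952, 0.2512]
eef_rot: [-3.14, 0.001, 1.556]
force: [0.6, 0.1, 0.7]
grip_width: 0.0621
grip_force: 0.0
time_s: 20.4
ee_pos: [0.5414, 0.2969, 0.252]
eef_rot: [3.141, -0.0, 1.558]
force: [-0.9, -0.7, 3.4]
grip_width: 0.0333
grip_force: 15.0
time_s: 20.8
ee_pos: [0.5413, 0.297, 0.3636]
eef_rot: [3.138, -0.002, 1.558]
force: [-0.0, -1.1, -1.0]
grip_width: 0.0336
grip_force: 15.0
time_s: 21.6
ee_pos: [0.5193, -0.0542, 0.3901]
eef_rot: [-3.139, 0.0, 1.553]
force: [1.2, 1.2, 0.3]
grip_width: 0.0334
grip_force: 15.0
time_s: 22.2
ee_pos: [0.5917, -0.2225, 0.3593]
eef_rot: [-3.138, -0.002, 1.557]
force: [-0.7, 0.3, -1.2]
grip_width: 0.034
grip_force: 15.0
```

```bash
python3 -m jog '[[0,0,5.1,0,0,0],[0,0,5.1,0,0,0],[0,0,5.1,0,0,0],[0,0,5.1,0,0,0]]'
python3 -m jog '[[0,0,0,0,0,0],[0,0,0,0,0,0]]' 50
python3 -m jog '[[0,0,-6.1,0,0,0],[0,0,-6.1,0,0,0],[0,0,-6.1,0,0,0]]'
python3 - <<'E'
from det import *
c=snap('top','top6')
P=parts(c["img"])
for p in P: print(p)
x,y=max([p[0] for p in P],key=lambda q:q[0]); x+=.002;y+=.002
plan((.48,0.05,.39,1.56),(x,y,.35,1.56),(x,y,.25,1.56),(x,y,.36,1.56),(.5,-.05,.39,1.56),(.592,-.2825,.36,1.56),(.592,-.2825,.308,1.56))
E
```

```text
time_s: 22.6
ee_pos: [0.5918, -0.222, 0.3122]
eef_rot: [3.141, 0.0, 1.559]
force: [-0.3, 0.1, -0.4]
grip_width: 0.0338
grip_force: 15.0
time_s: 22.8
ee_pos: [0.5916, -0.2226, 0.3117]
eef_rot: [3.14, 0.001, 1.558]
force: [0.3, -0.0, 0.7]
grip_width: 0.0451
grip_force: 0.0
time_s: 23.1
ee_pos: [0.5916, -0.2227, 0.3744]
eef_rot: [3.137, 0.002, 1.558]
force: [-0.0, -0.3, -0.6]
grip_width: 0.0469
grip_force: 0.0
(array([0.4453, 0.2895]), array([0.035, 0.033]), 0.04, (194, 268), 0.095)
(0.48, 0.05, 0.39, 1.56) -> [ 27.1 -11.5  -1.8] [ 0.  0. -0.] rows 6
(np.float64(0.4473), np.float64(0.2915), 0.35, 1.56) -> [24.1 -3.5  4. ] [0. 0. 0.] rows 5
(np.float64(0.4473), np.float64(0.2915), 0.25, 1.56) -> [ 0. -0. 10.] [0. 0. 0.] rows 2
(np.float64(0.4473), np.float64(0.2915), 0.36, 1.56) -> [  0.   0. -11.] [0. 0. 0.] rows 3
(0.5, -0.05, 0.39, 1.56) -> [-34.1   5.6  -3. ] [0. 0. 0.] rows 7
(0.592, -0.2825, 0.36, 1.56) -> [-23.1   9.5   3. ] [0. 0. 0.] rows 6
(0.592, -0.2825, 0.308, 1.56) -> [ 0.  -0.   5.2] [0. 0. 0.] rows 2
```

```bash
python3 -m jog '[[27.1,-11.5,-1.8,0,0,0],[27.1,-11.5,-1.8,0,0,0],[27.1,-11.5,-1.8,0,0,0],[27.1,-11.5,-1.8,0,0,0],[27.1,-11.5,-1.8,0,0,0],[27.1,-11.5,-1.8,0,0,0],[27.1,-11.5,-1.8,0,0,0]]' 66 15
python3 -m jog '[[24.1,-3.5,4,0,0,0],[24.1,-3.5,4,0,0,0],[24.1,-3.5,4,0,0,0],[24.1,-3.5,4,0,0,0],[24.1,-3.5,4,0,0,0],[24.1,-3.5,4,0,0,0],[24.1,-3.5,4,0,0,0]]'
python3 -m jog '[[0,0,9.8,0,0,0],[0,0,9.8,0,0,0],[0,0,9.8,0,0,0],[0,0,9.8,0,0,0]]'
python3 -m jog '[[0,0,0,0,0,0],[0,0,0,0,0,0],[0,0,0,0,0,0],[0,0,0,0,0,0],[0,0,0,0,0,0]]' 10 15
python3 -m jog '[[0,0,-11,0,0,0],[0,0,-11,0,0,0],[0,0,-11,0,0,0],[0,0,-11,0,0,0]]'
python3 -m jog '[[-34.1,5.6,-3,0,0,0],[-34.1,5.6,-3,0,0,0],[-34.1,5.6,-3,0,0,0],[-34.1,5.6,-3,0,0,0],[-34.1,5.6,-3,0,0,0],[-34.1,5.6,-3,0,0,0],[-34.1,5.6,-3,0,0,0],[-34.1,5.6,-3,0,0,0]]'
python3 -m jog '[[-23.1,9.5,3,0,0,0],[-23.1,9.5,3,0,0,0],[-23.1,9.5,3,0,0,0],[-23.1,9.5,3,0,0,0],[-23.1,9.5,3,0,0,0],[-23.1,9.5,3,0,0,0],[-23.1,9.5,3,0,0,0]]'
```

```text
time_s: 23.85
ee_pos: [0.4784, 0.0532, 0.3889]
eef_rot: [-3.14, -0.0, 1.562]
force: [-0.4, -0.5, -0.8]
grip_width: 0.062
grip_force: 0.0
time_s: 24.55
ee_pos: [0.4483, 0.2913, 0.3481]
eef_rot: [-3.139, 0.001, 1.559]
force: [-0.7, -0.8, 0.4]
grip_width: 0.0623
grip_force: 0.0
time_s: 24.95
ee_pos: [0.4488, 0.2898, 0.2511]
eef_rot: [-3.14, 0.001, 1.556]
force: [-0.4, -0.4, 0.2]
grip_width: 0.0619
grip_force: 0.0
time_s: 25.45
ee_pos: [0.4483, 0.2912, 0.2521]
eef_rot: [3.141, -0.0, 1.558]
force: [0.6, -0.6, 2.3]
grip_width: 0.0339
grip_force: 15.0
time_s: 25.85
ee_pos: [0.4482, 0.2912, 0.3632]
eef_rot: [3.139, -0.002, 1.558]
force: [-0.1, -0.4, -0.9]
grip_width: 0.0336
grip_force: 15.0
time_s: 26.65
ee_pos: [0.5001, -0.0548, 0.3898]
eef_rot: [-3.139, 0.0, 1.553]
force: [-0.2, 0.2, 0.2]
grip_width: 0.0336
grip_force: 15.0
time_s: 27.35
ee_pos: [0.592, -0.2829, 0.3586]
eef_rot: [-3.138, -0.002, 1.557]
force: [0.1, 1.0, -1.0]
grip_width: 0.0336
grip_force: 15.0
```

```bash
python3 -m jog '[[0,0,5.1,0,0,0],[0,0,5.1,0,0,0],[0,0,5.1,0,0,0],[0,0,5.1,0,0,0]]'
python3 -m jog '[[0,0,0,0,0,0],[0,0,0,0,0,0]]' 50
python3 -m jog '[[0,0,-9,0,0,0],[0,0,-9,0,0,0],[0,0,-9,0,0,0]]'
python3 -m jog '[[30,-19,0,0,0,0],[30,-19,0,0,0,0],[30,-19,0,0,0,0],[30,-19,0,0,0,0],[30,-19,0,0,0,0],[30,-19,0,0,0,0],[30,-19,0,0,0,0],[30,-19,0,0,0,0]]'
python3 - <<'E'
from det import *
c=snap('top','top7',(160,130,530,300),2.1)
print(parts(c["img"]),ctrl.get_obs()['qpos'])
E
```

```text
time_s: 27.75
ee_pos: [0.592, -0.2819, 0.3121]
eef_rot: [3.141, 0.0, 1.559]
force: [0.5, 0.3, 0.7]
grip_width: 0.0342
grip_force: 15.0
time_s: 27.95
ee_pos: [0.5918, -0.2826, 0.3117]
eef_rot: [3.14, 0.001, 1.558]
force: [0.5, 0.4, 0.8]
grip_width: 0.0454
grip_force: 0.0
time_s: 28.25
ee_pos: [0.5917, -0.2826, 0.4077]
eef_rot: [3.133, 0.005, 1.558]
force: [-0.7, 0.4, 0.5]
grip_width: 0.0469
grip_force: 0.0
time_s: 29.05
ee_pos: [0.4034, 0.0225, 0.4008]
eef_rot: [3.141, -0.0, 1.561]
force: [1.4, -0.5, -0.3]
grip_width: 0.0472
grip_force: 0.0
[] [-3.73256927e-02 -2.72799136e-02  1.90164512e+00  1.98141998e-04
  1.26614870e+00 -2.73737593e-02]
```

View pics/top7.png

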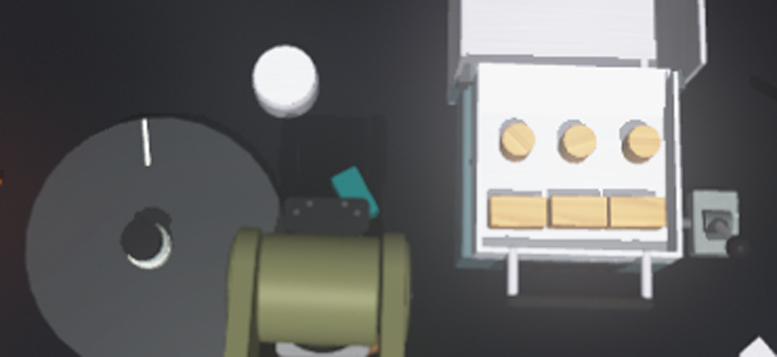

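All six parts are in the level tray: blocks at crop (518,212), (578,212) and (637,212), feet at (517,140), (577,142) and (641,141). The jar still stands on the disc. Next is the bar.

```bash
python3 -m jog '[[24.2,-2.7,0,0,0,0]]' >/dev/null; python3 -c "
from h import *
plan((.429,-.2215,.40,1.556))"
```

```text
(0.429, -0.2215, 0.4, 1.556) -> [-28.8   3.3   0.1] [ 0.  0. -0.] rows 6
```

```bash
python3 -m jog '[[-28.8,3.3,0.1,0,0,0],[-28.8,3.3,0.1,0,0,0],[-28.8,3.3,0.1,0,0,0],[-28.8,3.3,0.1,0,0,0],[-28.8,3.3,0.1,0,0,0],[-28.8,3.3,0.1,0,0,0],[-28.8,3.3,0.1,0,0,0],[-28.8,3.3,0.1,0,0,0]]'
python3 -c "
from h import *
snap('wrist','w1')
plan((.429,-.2215,.40,1.556)); print(w2px('wrist',(.4295,-.2215,.137)))"
```

```text
time_s: 30.0
ee_pos: [0.4299, -0.2203, 0.399]
eef_rot: [-3.141, -0.001, 1.555]
force: [-1.3, 0.4, -1.3]
grip_width: 0.047
grip_force: 0.0
(0.429, -0.2215, 0.4, 1.556) -> [-0.2 -0.1 -0.1] [-0. -0.  0.] rows 1
(np.float64(320.61363908097894), np.float64(257.24236811057176))
```

View pics/w1.png

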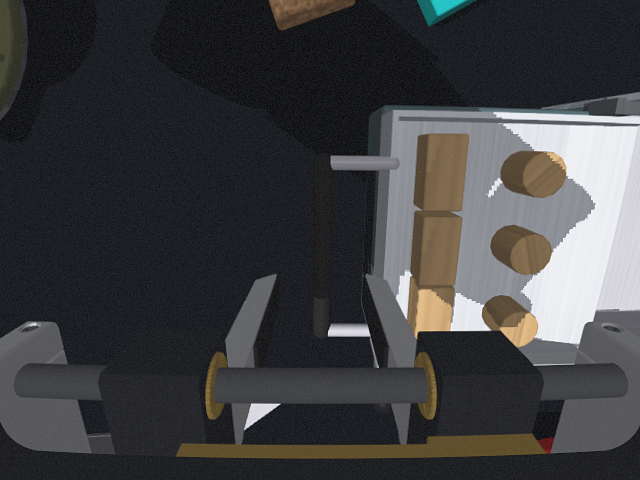

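The bar runs from (322,155) to (320,335), centred between the fingers (predicted column 320.6). Descending to grip it.

```bash
python3 -m jog '[[0,0,8.2,0,0,0],[0,0,8.2,0,0,0],[0,0,8.2,0,0,0],[0,0,8.2,0,0,0]]' 40 25
python3 -m jog '[[0,0,0,0,0,0],[0,0,0,0,0,0],[0,0,0,0,0,0],[0,0,0,0,0,0],[0,0,0,0,0,0]]' 5 25
python3 -c "
from h import *
o=ctrl.get_obs(); p0=o['ee_pos']; print(p0,o['force'])
for f in np.arange(.1,1.21,.1):
    a=.1783+f; print(round(f,1),'up',round(100*(.2368*np.sin(a)-.042),1),'fwd',round(100*(.233-.2368*np.cos(a)),1))"
```

```text
time_s: 30.45
ee_pos: [0.4305, -0.2185, 0.3187]
eef_rot: [3.141, 0.0, 1.559]
force: [0.3, -1.1, 0.7]
grip_width: 0.038
grip_force: 0.0
time_s: 30.95
ee_pos: [0.4304, -0.219, 0.3185]
eef_rot: [3.139, 0.001, 1.558]
force: [3.6, 1.3, 6.2]
grip_width: 0.0132
grip_force: 25.0
[ 0.43039972 -0.2189791   0.31850964] [3.55884443 1.26878261 6.15070805]
0.1 up 2.3 fwd 0.5
0.2 up 4.5 fwd 1.3
0.3 up 6.7 fwd 2.3
0.4 up 8.7 fwd 3.5
0.5 up 10.7 fwd 4.9
0.6 up 12.4 fwd 6.4
0.7 up 14.0 fwd 8.2
0.8 up 15.4 fwd 10.1
0.9 up 16.7 fwd 12.1
1.0 up 17.7 fwd 14.2
1.1 up 18.5 fwd 16.5
1.2 up 19.0 fwd 18.8
```

```bash
python3 -m jog '[[0,0.2,-1.1,0,0,0],[0,0.5,-2.3,0,0,0],[0,0.9,-3.4,0,0,0],[0,1.3,-4.5,0,0,0],[0,1.8,-5.6,0,0,0],[0,2.3,-6.7,0,0,0],[0,2.9,-7.7,0,0,0],[0,3.5,-8.7,0,0,0]]'
python3 -m jog '[[0,0,0,0,0,0],[0,0,0,0,0,0]]'
python3 -c "
from h import *
snap('side','s1',(100,60,420,300),2)"
```

```text
time_s: 31.75
ee_pos: [0.4649, -0.2197, 0.4053]
eef_rot: [-3.138, 0.0, 1.557]
force: [-8.6, -4.5, 0.8]
grip_width: 0.0129
grip_force: 25.0
time_s: 31.95
ee_pos: [0.4647, -0.2196, 0.4053]
eef_rot: [-3.139, 0.001, 1.558]
force: [-11.6, -4.4, 4.0]
grip_width: 0.0134
grip_force: 25.0
```

View pics/s1.png

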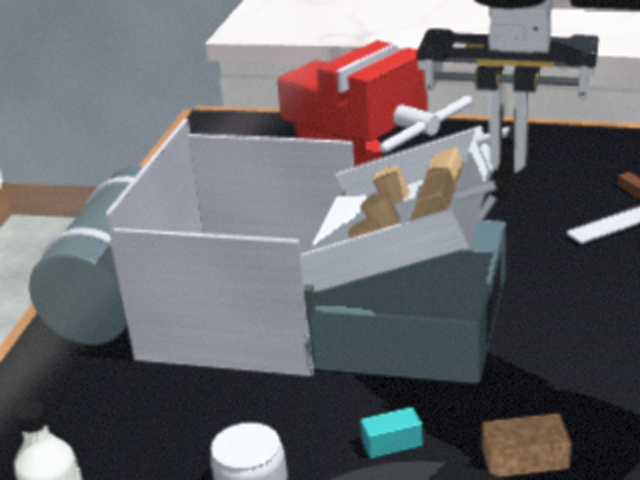

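The tray is up at about 0.4 rad and securely held. Continuing along the arc.

```bash
python3 -m jog '[[0,0.6,-1,0,0,0],[0,1.3,-2,0,0,0],[0,2.1,-2.9,0,0,0],[0,2.8,-3.7,0,0,0],[0,3.7,-4.5,0,0,0],[0,4.6,-5.3,0,0,0],[0,5.5,-6,0,0,0],[0,6.5,-6.7,0,0,0]]'
python3 -m jog '[[0,1,-0.6,0,0,0],[0,2,-1.3,0,0,0],[0,3,-1.8,0,0,0],[0,4.1,-2.3,0,0,0],[0,5.2,-2.7,0,0,0],[0,6.4,-3.1,0,0,0],[0,7.5,-3.4,0,0,0],[0,8.6,-3.6,0,0,0]]'
python3 -m jog '[[0,0,0,0,0,0],[0,0,0,0,0,0],[0,0,0,0,0,0],[0,0,0,0,0,0],[0,0,0,0,0,0]]'
python3 -c "
from h import *
snap('side','s2',(100,60,420,300),2); snap('top','t8')"
```

```text
time_s: 32.8
ee_pos: [0.5296, -0.2207, 0.4741]
eef_rot: [-3.141, 0.002, 1.557]
force: [-12.0, -6.4, 11.9]
grip_width: 0.0134
grip_force: 25.0
time_s: 33.6
ee_pos: [0.6161, -0.222, 0.5092]
eef_rot: [3.141, 0.002, 1.556]
force: [-2.1, -7.5, 3.6]
grip_width: 0.013
grip_force: 25.0
time_s: 34.1
ee_pos: [0.6157, -0.222, 0.509]
eef_rot: [3.14, 0.002, 1.556]
force: [-1.0, -8.6, 4.3]
grip_width: 0.0135
grip_force: 25.0
```

View pics/s2.png

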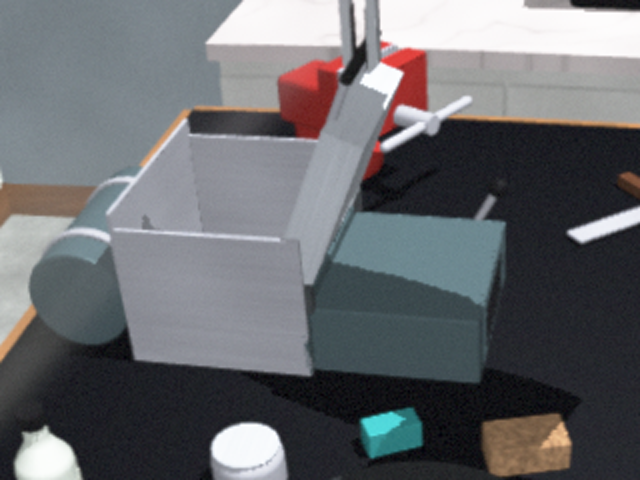

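The tray is at about 1.2 rad and nothing is visible in it. Lowering along the reverse arc.

```bash
python3 -m jog '[[0,-1.1,0.2,0,0,0],[0,-2.2,0.5,0,0,0],[0,-3.4,0.9,0,0,0],[0,-4.5,1.3,0,0,0],[0,-5.6,1.8,0,0,0],[0,-6.6,2.3,0,0,0],[0,-7.6,3,0,0,0],[0,-8.6,3.6,0,0,0]]'
python3 -m jog '[[0,-1,0.7,0,0,0],[0,-1.9,1.4,0,0,0],[0,-2.8,2.2,0,0,0],[0,-3.7,3,0,0,0],[0,-4.4,3.8,0,0,0],[0,-5.2,4.7,0,0,0],[0,-5.9,5.7,0,0,0],[0,-6.5,6.7,0,0,0]]'
python3 -m jog '[[0,-0.6,1,0,0,0],[0,-1.2,2,0,0,0],[0,-1.7,3.1,0,0,0],[0,-2.2,4.2,0,0,0],[0,-2.6,5.3,0,0,0],[0,-3,6.4,0,0,0],[0,-3.3,7.6,0,0,0],[0,-3.5,8.4,0,0,0]]'
python3 -m jog '[[0,0,0.2,0,0,0],[0,0,0.3,0,0,0],[0,0,0.3,0,0,0]]'
```

```text
time_s: 35.0
ee_pos: [0.5297, -0.2198, 0.4723]
eef_rot: [3.141, -0.001, 1.558]
force: [0.1, 3.2, -0.7]
grip_width: 0.0133
grip_force: 25.0
time_s: 35.8
ee_pos: [0.4647, -0.2188, 0.4047]
eef_rot: [-3.14, -0.002, 1.558]
force: [-7.5, 5.1, 3.5]
grip_width: 0.0131
grip_force: 25.0
time_s: 36.6
ee_pos: [0.4305, -0.2184, 0.3203]
eef_rot: [3.14, -0.002, 1.558]
force: [8.7, 6.8, -2.1]
grip_width: 0.0132
grip_force: 25.0
time_s: 36.9
ee_pos: [0.4306, -0.2184, 0.3193]
eef_rot: [3.14, -0.001, 1.558]
force: [-4.8, 9.7, 16.5]
grip_width: 0.0133
grip_force: 25.0
```

```bash
python3 -m jog '[[0,0,0,0,0,0],[0,0,0,0,0,0],[0,0,0,0,0,0]]' 40
python3 -m jog '[[0,0,-10,0,0,0],[0,0,-10,0,0,0],[0,0,-10,0,0,0],[0,0,-10,0,0,0]]'
python3 -m jog '[[-10,-7,0,0,0,0],[-10,-7,0,0,0,0],[-10,-7,0,0,0,0],[-10,-7,0,0,0,0],[-10,-7,0,0,0,0]]' 0
python3 -c "
from h import *
snap('top','t9',(360,40,530,290),2.4); print(ctrl.get_obs()['ee_pos'])"
```

```text
time_s: 37.2
ee_pos: [0.4302, -0.219, 0.3177]
eef_rot: [3.142, -0.0, 1.558]
force: [-0.1, 0.3, 0.7]
grip_width: 0.0339
grip_force: 0.0
time_s: 37.6
ee_pos: [0.43, -0.2189, 0.4183]
eef_rot: [3.14, 0.001, 1.558]
force: [-0.1, 0.5, -1.4]
grip_width: 0.0379
grip_force: 0.0
time_s: 38.1
ee_pos: [0.3588, -0.318, 0.4166]
eef_rot: [-3.14, -0.002, 1.557]
force: [-0.0, 0.4, 0.5]
grip_width: 0.0017
grip_force: 0.0
[ 0.35916682 -0.31755359  0.41681409]
```

View pics/t9.png

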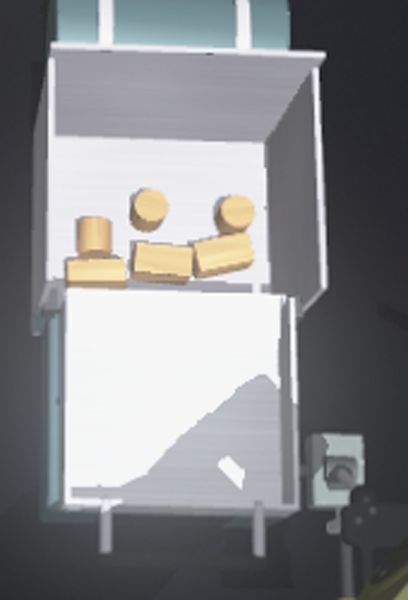

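All six parts lie in the hopper and the tray is empty and level. Next is the switch, pushed with closed fingers from the -x side at y = -0.393.

```bash
python3 -c "
from h import *
for u,v in((97,270),(66,287),(95,235)): print(px2w('top',360+u/2.4,40+v/2.4,.04))
plan((.44,-.393,.36,1.556),(.44,-.393,.277,1.556),(.54,-.395,.277,1.556))"
```

```text
[ 0.71782593 -0.16569653  0.04      ]
[ 0.70062722 -0.13563401  0.04      ]
[ 0.75317698 -0.16460985  0.04      ]
(0.44, -0.393, 0.36, 1.556) -> [-7.4  8.2  5.7] [-0. -0.  0.] rows 3
(0.44, -0.393, 0.277, 1.556) -> [ 0.  -0.   8.3] [0. 0. 0.] rows 2
(0.54, -0.395, 0.277, 1.556) -> [-0.1 10.   0. ] [0. 0. 0.] rows 3
```

```bash
python3 -m jog '[[-7.4,8.2,5.7,0,0,0],[-7.4,8.2,5.7,0,0,0],[-7.4,8.2,5.7,0,0,0],[-7.4,8.2,5.7,0,0,0]]' 0
python3 -m jog '[[0,0,8.3,0,0,0],[0,0,8.3,0,0,0],[0,0,8.3,0,0,0],[0,0,8.3,0,0,0]]'
python3 -m jog '[[0,1.5,0,0,0,0],[0,3,0,0,0,0],[0,4.5,0,0,0,0],[0,6,0,0,0,0],[0,7,0,0,0,0],[0,8,0,0,0,0],[0,9,0,0,0,0],[0,9.5,0,0,0,0]]'
python3 -m jog '[[0,0.3,0,0,0,0],[0,0.5,0,0,0,0],[0,0.5,0,0,0,0]]'
```

```text
time_s: 38.55
ee_pos: [0.4418, -0.393, 0.3574]
eef_rot: [-3.139, -0.003, 1.559]
force: [0.1, -0.1, 0.2]
grip_width: 0.0003
grip_force: 0.0
time_s: 38.95
ee_pos: [0.4403, -0.3925, 0.279]
eef_rot: [3.141, 0.0, 1.559]
force: [0.4, -0.5, 0.6]
grip_width: 0.0007
grip_force: 0.0
time_s: 39.75
ee_pos: [0.5355, -0.3942, 0.278]
eef_rot: [3.141, 0.0, 1.558]
force: [-1.7, -0.9, -0.5]
grip_width: 0.0002
grip_force: 0.5
time_s: 40.05
ee_pos: [0.5398, -0.3944, 0.2775]
eef_rot: [-3.142, -0.0, 1.558]
force: [-0.1, -0.1, 0.2]
grip_width: 0.0001
grip_force: 0.0
```

```bash
python3 -m jog '[[0,0.2,0,0,0,0],[0,0.4,0,0,0,0],[0,0.4,0,0,0,0]]'
python3 -m jog '[[0,0.2,0,0,0,0],[0,0.4,0,0,0,0],[0,0.4,0,0,0,0]]'
python3 -c "
from h import *
snap('side','s3',(220,60,540,300),2)"
```

```text
time_s: 40.35
ee_pos: [0.5435, -0.3946, 0.2776]
eef_rot: [-3.14, -0.0, 1.558]
force: [-6.3, 1.2, 1.7]
grip_width: 0.0003
grip_force: 3.4
time_s: 40.65
ee_pos: [0.5457, -0.3952, 0.2774]
eef_rot: [-3.132, -0.003, 1.557]
force: [-32.6, 5.5, 12.4]
grip_width: 0.0003
grip_force: 16.3
```

View pics/s3.png

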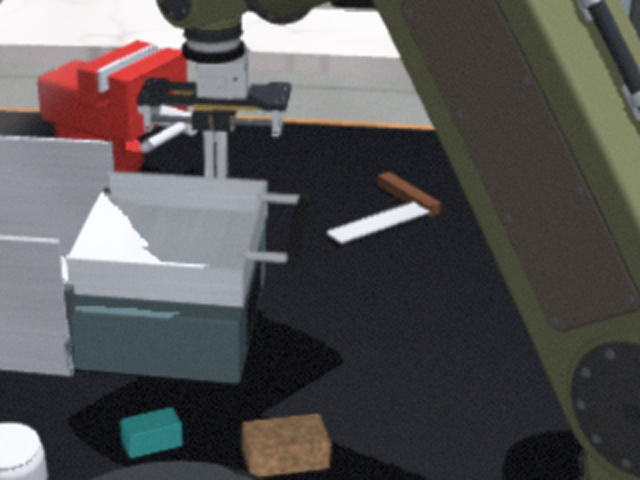

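The push has reached the stop (33 N). Backing off, rising and making a last check from the top camera.

```bash
python3 -m jog '[[0,-2,0,0,0,0],[0,-4,0,0,0,0],[0,-4,0,0,0,0]]'
python3 -m jog '[[0,0,-14,0,0,0],[0,0,-14,0,0,0],[0,0,-14,0,0,0],[0,0,-14,0,0,0]]'
python3 -m jog '[[-5,-22,0,0,0,0],[-5,-22,0,0,0,0],[-5,-22,0,0,0,0],[-5,-22,0,0,0,0],[-5,-22,0,0,0,0],[-5,-22,0,0,0,0]]'
python3 -c "
from h import *
c=snap('top','t10',(160,40,530,310),2.1); f=c['img'][200:260,475:530]; print(ctrl.get_obs()['time_s'],w2px('top',(.565,-.3945,.092)))"
```

```text
time_s: 41.0
ee_pos: [0.5065, -0.3943, 0.278]
eef_rot: [-3.142, 0.0, 1.557]
force: [-0.3, 0.6, 0.8]
grip_width: 0.0002
grip_force: 0.0
time_s: 41.4
ee_pos: [0.5083, -0.3937, 0.4245]
eef_rot: [3.134, 0.007, 1.558]
force: [0.4, -0.1, 0.6]
grip_width: 0.0007
grip_force: 0.0
time_s: 42.0
ee_pos: [0.2851, -0.4419, 0.4177]
eef_rot: [-3.142, 0.0, 1.555]
force: [1.2, 0.2, -0.2]
grip_width: 0.0005
grip_force: 0.0
42.05 (np.float64(510.33095789255935), np.float64(213.1039767450726))
```

View pics/t10.png

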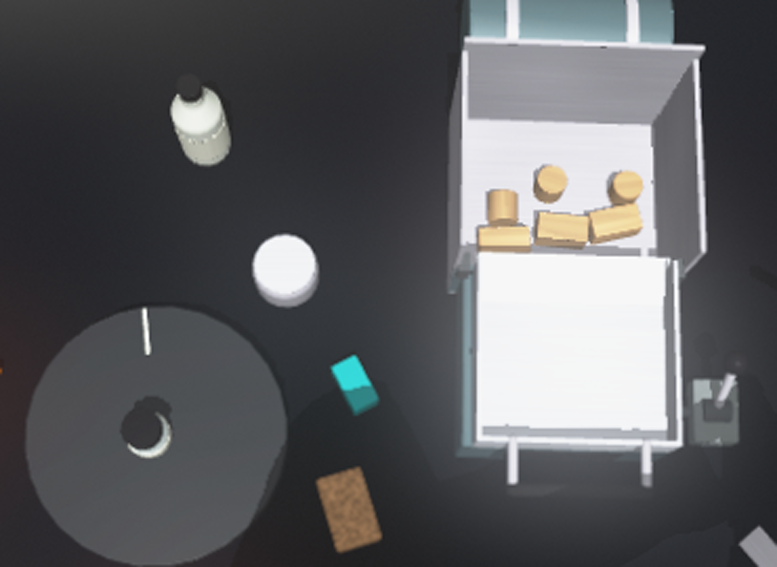

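The ball is now at crop (738,363), matching the predicted on position (736,363). All six parts are in the hopper, the tray is level and the jar is upright on the disc.

```bash
python3 -c "
from station import ctrl
print(ctrl.hand_in())"
```

```text
the job is handed in; nothing more can be done
None
```

I handed in the job at about 42 s: all three blocks and three feet are in the hopper, the tray was lowered back to level under control, the switch is fully over and the glue jar is still upright on the turntable; no verdict came back.

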